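# Swap the upper halves of three sealing tools back onto their own lower halves

## Robot

A 6-joint arm with a two-finger parallel gripper is mounted at the origin on the work surface. World frame = base frame: x ahead of the robot, y to its left, z up, the work surface at z = 0. Lengths are in m, angles in rad, forces in N, time in s.
With the tool pointing down it reaches from about 0.25 to 0.775 m from the base axis. Payload 4 kg.
Tool frame: the origin (TCP) lies at the very end of the fingers, on their centre line; the grasp point (between the pads) lies 19 mm behind it; z points along the fingers, y is the line along which they close (so a half turn about z gives the same grasp; the last joint's range is limited). The gripper opens to 94 mm and grips with 3 to 60 N. Pads are 16 mm wide; open, the fingers measure 119 mm over their backs; the gripper's body (75 mm by 177 mm) begins 78 mm behind the grasp point.
Start: joints at [1.243, 0.087, 1.371, -0, 1.684, -0.103], TCP at [0.123, 0.536, 0.206] pointing down, gripper open.
Joint ranges: [-3.1, 3.1], [-0.76, 2.03], [0.27, 2.55], [-1.08, 4.22], [0.17, 2.65], [-2.57, 2.57]. Speed limits (rad/s): [2.79, 2.79, 3.14, 3.14, 3.14, 3.14].

## Interface

Orientations are given as a unit quaternion [w, x, y, z].
In Python, from rig import * gives the robot as it stands.
- The arm moves only by the tool apply_moves, never from a script. Its argument "moves" is one flat list of numbers, 7 for each row, row after row: the turn, a rotation vector about the tool's x, y, z in units of 90 degrees (1.0 is 90 degrees), then the shift along the tool's x, y, z in units of 0.75 m (1.0 is 0.75 m), then the opening, from 0 (shut) to 1 (fully open). In form: [ax, ay, az, x, y, z, gripper, ax, ay, az, x, y, z, gripper, ...]. A call has 1 to 5 rows; each row is the pose to reach, as a shift and turn from the pose commanded when the call began, along the tool's axes at that moment; what a row does not reach only later rows make up. A row lasts 1/10 s, in which the tool goes at most 50 mm and 8.59 degrees, less where a joint would pass 70% of its speed; a pose out of reach is approached as far as the arm can. A call with a number of a shift or a turn outside -1 to 1 is refused whole. A call with a gripper value outside its range is refused whole. The fingers move at their own pace and stop on an object; the grip force is fixed at half the most. Time passes only in rows, so rows that repeat a pose let the fingers close. It gives the time, the measured TCP pose, the force, the opening and the grip force at its end, in the units of the state.
- get_obs(): the state, without advancing time (a new reading comes with each control period).
- get_image(name): name is "scene" or "top" or "wrist"; returns a dict with "image" (420x560x3 uint8, blue, green, red), "z_map" (420x560 float32, m along the optical axis (not along the pixel's ray), 0 where there is no reading), "fx", "fy", "cx", "cy" (pixels), "R" (3x3) and "t" (3): a world point X has camera coordinates R X + t. Camera axes: x right, y down, z forward; pixel columns grow to the right and rows downward; lengths in m; the calibration is good to about 2 mm. A picture is of the moment at which its call begins.
- close_job(): hands the job in; it is judged then, once.
Trained networks look in the newest picture that a camera, given by its name, has taken for a name from the list of things; names that differ only in an ending like _2 or _b are one class to them, and where a whole thing is asked for, a point or a joint stands for the part that bears it (a point fixed in the world has none). Each returns a list of dicts, best first, with "confidence" (0 to 1); they miss things now and then, are a little off and sometimes report something else, mostly with a low value. They report only what shows in the picture. A call takes as long as a camera call. They do not tell look-alikes from the thing itself.
- trace(target, camera): "mask" (420x560 bool, what is visible of it) and "bbox" ([centre column, centre row, width, height] in pixels, round what is visible of it).
The state is a dict: "clock": time; "joint_pos": joint angles; "joint_vel": joint speeds; "joint_efforts": joint torques, N m; "ee_pos": TCP position; "orientation": TCP orientation; "wrist_force": force on the tool from outside, world axes, zero at the start; "torque": the same for the moment, N m; "grip_width": opening from 0.0 (shut) to 1.0 (fully open); "grasp_force": force on a finger pad.
Only numpy, scipy, OpenCV 4.12 (cv2) and the standard library are available. Lean on these libraries where they do the work, as an engineer would, in place of code of your own. Each camera call takes 0.05 s, during which the arm holds its last target. There are 200 camera calls.

## Task

After the last changeover the upper halves of the three blister-sealing tools were left on the wrong lower halves. Using the empty black rubber mat as the spare spot on the way, put every upper half back, square and fully home, on the lower half of its own colour. Set the halves down upright rather than dropping them, and leave the carton, the tape roll and the screwdriver where they are.

Things in the scene. Friction and masses are not known exactly. Their poses are not given: they have to be found in the camera images.
- upper_red: loose upper half, 0.35 kg: red plate 90 (x) x 70 (y) mm, black grip bar on top, below it 2 teeth across the ends, each 26 (x) x 70 (y) at x = -32, +32. Origin: centre of the teeth's underside, z up. Teeth z 0-14, plate 14-28, bar 28-58 mm; bar 60 (x) x 22 (y), pinch it across y. Turned by half it is the same. Starts on the ribs of another colour's lower half, origin 27 mm above that one's.
- upper_blue: loose upper half, 0.35 kg: blue plate 90 (x) x 70 (y) mm, black grip bar on top, below it 1 tooth across the middle, 38 (x) x 70 (y). Origin: centre of the teeth's underside, z up. Teeth z 0-14, plate 14-28, bar 28-58 mm; bar 60 (x) x 22 (y), pinch it across y. Turned by half it is the same. Starts on the ribs of another colour's lower half, origin 27 mm above that one's.
- upper_yellow: loose upper half, 0.35 kg: yellow plate 90 (x) x 70 (y) mm, black grip bar on top, below it 2 teeth along the sides, each 90 (x) x 16 (y) at y = -27, +27. Origin: centre of the teeth's underside, z up. Teeth z 0-14, plate 14-28, bar 28-58 mm; bar 60 (x) x 22 (y), pinch it across y. Turned by half it is the same. Starts on the ribs of another colour's lower half, origin 27 mm above that one's.
- lower_red: fixed lower half: aluminium plate 126 (x) x 100 (y) x 15 mm, top edged with red strips, and 1 rib across the middle, 22 (x) x 72 (y), 12 high. Origin: centre of the underside, on the bench, z up. The red upper half, x axes parallel either way round, 8 mm play beside the ribs, goes home onto the plate: its origin 15 mm above this. Other colours catch on the ribs, 12 mm proud.
- lower_blue: fixed lower half: aluminium plate 126 (x) x 100 (y) x 15 mm, top edged with blue strips, and 2 ribs across, each 18 (x) x 72 (y) at x = -36, +36, 12 high. Origin: centre of the underside, on the bench, z up. The blue upper half, x axes parallel either way round, 8 mm play beside the ribs, goes home onto the plate: its origin 15 mm above this. Other colours catch on the ribs, 12 mm proud.
- lower_yellow: fixed lower half: aluminium plate 126 (x) x 100 (y) x 15 mm, top edged with yellow strips, and 1 rib along the middle, 90 (x) x 22 (y), 12 high. Origin: centre of the underside, on the bench, z up. The yellow upper half, x axes parallel either way round, 8 mm play beside the ribs, goes home onto the plate: its origin 15 mm above this. Other colours catch on the ribs, 12 mm proud.
- mat: black rubber mat 130 (x) x 110 (y) x 4 mm, fixed to the bench, empty at the start: the spare spot. Origin: centre of its underside, z up.
- carton: bystander: teal carton with a white panel, lying flat, 75 (x) x 48 (y) x 24 mm, loose. Origin: centre of its underside.
- tape: bystander: roll of brown tape lying flat, 84 mm across, 36 mm high, loose. Origin: centre of its underside.
- driver: bystander: green-handled screwdriver lying on the bench, 170 mm long, about 30 mm thick, loose; its own x axis runs from handle to tip. Origin: on the bench below the tool.
Things that resemble listed ones, but are neither listed nor needed, are in the scene too. There is more than one size of the upper_yellow; the job needs the smallest.

How it is judged:
On the way:
1. one upper half stands released on the rubber mat (((horizontal distance between upper_red and mat below 0.05 m and height (world z) of upper_red below 0.012 m and angle between upper_red's own z axis and vertical below 0.1 rad and contact force between the fingers and upper_red below 0.2 N) or (horizontal distance between upper_blue and mat below 0.05 m and height (world z) of upper_blue below 0.012 m and angle between upper_blue's own z axis and vertical below 0.1 rad and contact force between the fingers and upper_blue below 0.2 N) or (horizontal distance between upper_yellow and mat below 0.05 m and height (world z) of upper_yellow below 0.012 m and angle between upper_yellow's own z axis and vertical below 0.1 rad and contact force between the fingers and upper_yellow below 0.2 N))), for 0.2 s.
At the end, for the whole second after the job is handed in: Each upper half stands on the lower half of its own colour, within 12 mm of its centre, fully home (not more than 3 mm above its seat), square to it within 0.2 rad (either way round), level within 0.06 rad and at rest (horizontal distance between upper_red and lower_red below 0.012 m and z of upper_red in the frame of lower_red below 0.018 m and angle between the x axis of upper_red and the x axis of lower_red, either way round below 0.2 rad and angle between each of upper_red, upper_blue, upper_yellow's own z axis and vertical below 0.06 rad and linear speed of each of upper_red, upper_blue, upper_yellow below 0.02 m/s and horizontal distance between upper_blue and lower_blue below 0.012 m and z of upper_blue in the frame of lower_blue below 0.018 m and angle between the x axis of upper_blue and the x axis of lower_blue, either way round below 0.2 rad and horizontal distance between upper_yellow and lower_yellow below 0.012 m and z of upper_yellow in the frame of lower_yellow below 0.018 m and angle between the x axis of upper_yellow and the x axis of lower_yellow, either way round below 0.2 rad); the robot touches nothing.
It fails at once if the carton pushed more than 30 mm from its place (distance of carton from where it was at the start of the episode above 0.03 m).
It fails at once if the tape pushed more than 30 mm from its place (distance of tape from where it was at the start of the episode above 0.03 m).
It fails at once if the driver pushed more than 30 mm from its place (distance of driver from where it was at the start of the episode above 0.03 m).
It fails at once if an upper half tipped over (more than 45 degrees) (angle between any of upper_red, upper_blue, upper_yellow's own z axis and vertical above 0.785 rad).
It fails at once if an upper half dropped (falling freely from more than about 25 mm) ((linear speed of upper_red above 0.7 m/s and contact force between the fingers and upper_red below 0.05 N) or (linear speed of upper_blue above 0.7 m/s and contact force between the fingers and upper_blue below 0.05 N) or (linear speed of upper_yellow above 0.7 m/s and contact force between the fingers and upper_yellow below 0.05 N)).
It also fails if it takes over 112 s, if anything falls off the work surface, if the arm or the gripper's body presses on something with over 40 N, if the wrist force passes 120 N, or if a joint passes its speed limit or range.

## Working session

There is one attempt and no reset: what is moved stays moved. The work goes in short steps, Python scripts to look and compute and a tool call to move; the robot and the scene stay as the last step left them, time stands still between calls to the robot, and variables do not carry over. Pictures are saved under pics/ and viewed, at most 14 in all, crops included, and the job is handed in when it is done.

Besides the shell and the picture viewer there is one more tool, called after "Emit:" as name(argument=value, ...) on one line, values as JSON. apply_moves: Moves the arm, as the interface text tells. Its arguments: {"type":"object","properties":{"moves":{"type":"array"}},"required":["moves"]}

```bash
ls; mkdir -p pics; python3 - <<'E'
from rig import *
import cv2
for n in ["top","scene"]:
    im=get_image(n); cv2.imwrite(f"pics/{n}0.png",im["image"]); print(n,im["fx"],im["cx"],im["cy"],im["R"],im["t"])
print(get_obs())
E
```

```text
pics
top 521.0840168024388 276.7318714794554 212.91205100746157 [[-0.00540425 -0.99995739 -0.00748441]
 [-0.98925191  0.00643976 -0.14607942]
 [ 0.14612139  0.00661452 -0.98924455]] [0.05514783 0.47195762 1.50386926]
scene 411.3628948091027 277.5170110442796 204.4734473651823 [[-0.37548159  0.92670634 -0.01513068]
 [ 0.52830667  0.20058817 -0.82501906]
 [-0.76151536 -0.31777311 -0.56490231]] [ 0.10748284 -0.22173282  1.65747035]
{'clock': 0.1, 'joint_pos': array([ 1.24293192e+00,  8.78735131e-02,  1.37206322e+00, -1.26293389e-05,
        1.68357691e+00, -1.03071002e-01]), 'joint_vel': array([ 0.00157743, -0.00139215, -0.00374964,  0.00036356,  0.00038992,
        0.00026794]), 'joint_efforts': array([ 2.27017190e-03, -3.41252375e+01, -3.03302336e+01,  7.19187339e-02,
        3.03983619e-02, -1.19717683e-04]), 'ee_pos': array([0.12243744, 0.53571217, 0.20444559]), 'orientation': array([-1.99227891e-04,  1.12160847e-01,  9.93689600e-01, -9.39626755e-04]), 'wrist_force': array([ 0.16736574, -0.3180346 ,  0.59863583]), 'torque': array([-0.00574613, -0.03991505,  0.01017068]), 'grasp_force': 0.0, 'grip_width': 0.9980504378210335}
```

View pics/top0.png

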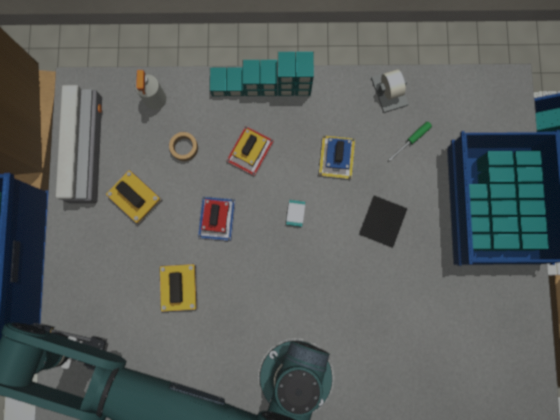

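View pics/scene0.png

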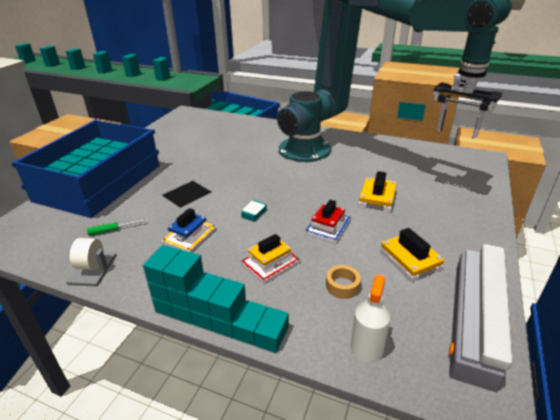

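The top picture shows the yellow upper on the red lower (250,150), blue on yellow (338,157), red on blue (217,217) and the mat at (383,221). The large yellow look-alikes are at (133,197) and (178,288). The carton is at (296,213), the tape at (183,147) and the driver at (410,142). The scene view agrees.

```bash
cat > h.py <<'E'
from rig import *
import numpy as np, cv2
from scipy.spatial.transform import Rotation as Ro
def cloud(im):
    z=im["z_map"].astype(float); v,u=np.mgrid[:z.shape[0],:z.shape[1]]
    c=np.stack([(u-im["cx"])/im["fx"]*z,(v-im["cy"])/im["fy"]*z,z],-1)
    P=(c-im["t"])@im["R"]; P[z<=0]=np.nan
    return P
def rect(xy):
    (c,s,a)=cv2.minAreaRect((xy*1000).astype(np.float32))
    if s[0]<s[1]: s=s[::-1]; a+=90
    return np.round(np.array(c)/1000,4), np.round(s,1), round((a+90)%180-90,1)
E
python3 - <<'E'
from h import *
im=get_image("top"); P=cloud(im)
for n in ["upper_red","upper_blue","upper_yellow","lower_red","lower_blue","lower_yellow","mat","carton","tape","driver"]:
    for d in trace(n,"top"):
        m=d["mask"]; Q=P[m]; Q=Q[~np.isnan(Q[:,0])]
        zz=Q[:,2]; print(n,round(d["confidence"],2),np.round(d["bbox"]),m.sum(),"z",np.round(np.percentile(zz,[5,50,95]),3),*rect(Q[:,:2]))
        if n.startswith("upper"):
            for lo,hi in [(.075,.1),(.048,.065),(.03,.05)]:
                q=Q[(zz>lo)&(zz<hi)]
                if len(q)>5: print("    ",lo,hi,len(q),np.round(q.mean(0),4),*rect(q[:,:2]))
E
```

```text
upper_red 0.82 [215. 217.  25.  35.] 781 z [0.049 0.057 0.089] [0.469  0.2368] [99.  79.8] -9.0
     0.075 0.1 166 [0.4638 0.2328 0.0862] [0.4645 0.2336] [61.  23.3] -6.5
     0.048 0.065 561 [0.463  0.2322 0.0563] [0.4645 0.2337] [90.9 70.4] -7.4
     0.03 0.05 31 [0.4468 0.2228 0.045 ] [0.4595 0.2335] [80.1 68.6] -7.9
upper_blue 0.75 [337. 152.  26.  33.] 730 z [0.049 0.058 0.088] [ 0.655  -0.1343] [104.6  77.1] -6.4
     0.075 0.1 160 [ 0.6482 -0.1301  0.0856] [ 0.649  -0.1306] [60.9 22. ] -6.2
     0.048 0.065 524 [ 0.6457 -0.1293  0.0564] [ 0.6492 -0.1307] [91.9 70.2] -5.9
     0.03 0.05 34 [ 0.6394 -0.1198  0.0476] [ 0.6479 -0.1264] [88.7 62.4] -1.3
upper_blue 0.69 [214. 218.  26.  32.] 771 z [0.049 0.058 0.089] [0.4649 0.2367] [90.8 76.9] -7.3
     0.075 0.1 166 [0.4638 0.2328 0.0862] [0.4645 0.2336] [61.  23.3] -6.5
     0.048 0.065 555 [0.4622 0.232  0.0563] [0.4644 0.2334] [90.8 69.9] -7.4
     0.03 0.05 42 [0.4402 0.2249 0.0429] [0.4591 0.2336] [80.2 69.1] -7.3
upper_blue 0.63 [250. 149.  48.  52.] 686 z [0.004 0.017 0.032] [0.6724 0.1351] [133.5 106.1] -27.6
     0.048 0.
[... 1403 characters left out ...]
234 ] [132.6 101.1] -5.3
lower_yellow 0.71 [338. 159.  37.  45.] 604 z [0.009 0.017 0.025] [ 0.6473 -0.1295] [125.8 104.3] -7.1
mat 0.89 [384. 220.  45.  56.] 1599 z [-0.     0.005  0.011] [ 0.4526 -0.2653] [132.7 113.3] -22.3
mat 0.75 [412. 141.  43.  33.] 238 z [0.008 0.023 0.031] [ 0.6978 -0.3525] [149.7  27.6] -51.3
mat 0.29 [339. 153.  27.  36.] 743 z [0.049 0.058 0.088] [ 0.6555 -0.1332] [104.5  74.9] -5.4
carton 0.73 [296. 212.  22.  28.] 392 z [0.019 0.025 0.032] [ 0.4755 -0.0026] [75.4 46.7] -8.3
tape 0.96 [183. 148.  31.  32.] 483 z [0.001 0.034 0.042] [0.6804 0.3346] [81.5 81.4] -83.0
driver 0.59 [412. 141.  43.  38.] 258 z [0.014 0.023 0.03 ] [ 0.696  -0.3512] [162.6  25.2] -50.7
```

```bash
cat >> h.py <<'E'
def goto(x,y,z,yaw):
    "move from the measured pose to TCP x,y,z, pointing down, finger line along world angle yaw+90 (bar x at yaw); prints units"
    o=get_obs(); q=o["orientation"]; A=Ro.from_quat([q[1],q[2],q[3],q[0]])
    best=None
    for k in (0,180):
        a=np.radians(yaw+k); X=np.array([np.cos(a),np.sin(a),0]); Z=np.array([0,0,-1.])
        B=Ro.from_matrix(np.stack([X,np.cross(Z,X),Z],1)); r=(A.inv()*B).as_rotvec()
        if best is None or np.linalg.norm(r)<np.linalg.norm(best[0]): best=(r,B)
    d=np.array([x,y,z])-o["ee_pos"]
    r,B=best; f=lambda v:np.round(v,4).tolist()
    print("turn",f(r/(np.pi/2)),"shift now",f(A.inv().apply(d)/.75),"shift after turn",f(B.inv().apply(d)/.75),"mm",f(np.linalg.norm(d)*1000),"| t",round(o["clock"],1),"ee",f(o["ee_pos"]),"j",f(o["joint_pos"]),"w",round(o["grip_width"],3),"F",f(o["wrist_force"]))
E
python3 - <<'E'
from h import *
im=get_image("top"); P=cloud(im)
for n in ["lower_red","lower_blue","lower_yellow","mat"]:
    d=trace(n,"top")[0]; m=cv2.morphologyEx(d["mask"].astype(np.uint8),cv2.MORPH_CLOSE,np.ones((3,3)))>0
    Q=P[m]; Q=Q[~np.isnan(Q[:,0])]; z0=.0165 if n!="mat" else .005
    for w in (.0025,.004):
        q=Q[abs(Q[:,2]-z0)<w]; print(n,d["confidence"],len(q),*rect(q[:,:2]))
goto(.649,-.1306,.2,-6.2)
im=get_image("wrist"); cv2.imwrite("pics/w0.png",im["image"]); print(im["R"],im["t"],im["fx"])
E
```

```text
lower_red 0.98 222 [0.6691 0.1338] [126.2  98.9] -29.3
lower_red 0.98 329 [0.6691 0.1338] [126.2  98.9] -29.3
lower_blue 0.69 228 [0.4618 0.2344] [124.8 100.2] -4.6
lower_blue 0.69 329 [0.4618 0.234 ] [125.2 100.3] -5.0
lower_yellow 0.6 298 [ 0.6469 -0.1296] [126.5 100. ] -6.7
lower_yellow 0.6 414 [ 0.6469 -0.1296] [126.5 100. ] -6.7
mat 0.65 808 [ 0.4517 -0.2663] [131.2 110.9] -22.9
mat 0.65 1161 [ 0.4519 -0.2657] [131.9 110.8] -22.2
turn [0.0001, 0.0, -0.0742] shift now [-0.8824, -0.7103, 0.0073] shift after turn [-0.7938, -0.8081, 0.0074] mm 849.5544 | t 0.9 ee [0.1226, 0.5362, 0.2055] j [1.2429, 0.0872, 1.3707, -0.0, 1.6836, -0.1031] w 0.995 F [-0.2134, 0.0986, -0.5292]
[[ 2.22938271e-01  9.74832263e-01 -7.65597535e-04]
 [ 9.34253073e-01 -2.13433686e-01  2.85687344e-01]
 [ 2.78333835e-01 -6.44059042e-02 -9.58322574e-01]] [-0.54957138 -0.02979369  0.39390178] 319.58768383832364
```

Emit:
apply_moves(moves=[0,0,-0.074,-0.044,-0.036,0,1,0,0,-0.074,-0.088,-0.071,0,1,0,0,-0.074,-0.132,-0.107,0,1,0,0,-0.074,-0.176,-0.142,0,1,0,0,-0.074,-0.22,-0.178,0,1])

```text
clock: 1.45
ee_pos: [0.2544, 0.368, 0.2057]
orientation: [0.0, 0.054, 0.999, 0.0]
wrist_force: [1.4, 0.0, -0.3]
grip_width: 1.002
grasp_force: 0.0
```

Emit:
apply_moves(moves=[0,0,0,-0.04,-0.04,0,1,0,0,0,-0.08,-0.081,0,1,0,0,0,-0.119,-0.121,0,1,0,0,0,-0.158,-0.162,0,1,0,0,0,-0.198,-0.202,0,1])

```text
clock: 1.95
ee_pos: [0.3857, 0.2011, 0.2058]
orientation: [0.0, 0.054, 0.999, 0.0]
wrist_force: [1.0, 0.8, -0.2]
grip_width: 0.999
grasp_force: 0.0
```

Emit:
apply_moves(moves=[0,0,0,-0.04,-0.04,0,1,0,0,0,-0.08,-0.081,0,1,0,0,0,-0.119,-0.121,0,1,0,0,0,-0.158,-0.162,0,1,0,0,0,-0.198,-0.202,0,1])

```text
clock: 2.45
ee_pos: [0.517, 0.0342, 0.2057]
orientation: [0.0, 0.054, 0.999, 0.0]
wrist_force: [1.1, 0.1, -0.3]
grip_width: 1.0
grasp_force: 0.0
```

Emit:
apply_moves(moves=[0,0,0,-0.05,-0.05,0,1,0,0,0,-0.1,-0.1,0,1,0,0,0,-0.15,-0.15,0,1,0,0,0,-0.185,-0.185,0,1,0,0,0,-0.198,-0.202,0,1])

```text
clock: 2.95
ee_pos: [0.6489, -0.1347, 0.2035]
orientation: [-0.001, 0.056, 0.998, -0.0]
wrist_force: [-0.0, -0.3, 0.3]
grip_width: 0.999
grasp_force: 0.0
```

```bash
python3 - <<'E'
from h import *
im=get_image("wrist"); cv2.imwrite("pics/w1.png",im["image"]); P=cloud(im).reshape(-1,3)
ok=np.hypot(P[:,0]-.649,P[:,1]+.13)<.1
for z0,w in ((.085,.004),(.055,.004),(.015,.003)):
    q=P[ok&(abs(P[:,2]-z0)<w)]
    if len(q)>20: print(z0,len(q),q.mean(0),*rect(q[:,:2]))
goto(.649,-.1306,.06,-6.2)
E
```

```text
0.085 1313 [ 0.64703617 -0.13199018  0.08553574] [ 0.6482 -0.1324] [59.5 21.1] -5.7
0.055 4008 [ 0.64398572 -0.13155279  0.05580575] [ 0.6488 -0.132 ] [90.2 70.1] -5.8
0.015 3239 [ 0.62455338 -0.12799509  0.01606051] [ 0.647  -0.1311] [125.5 100.1] -6.5
turn [-0.0009, -0.0007, -0.0031] shift now [0.0005, 0.007, 0.1911] shift after turn [0.0006, 0.0067, 0.1911] mm 143.4002 | t 3.0 ee [0.6489, -0.1357, 0.2033] j [-0.2907, 0.3441, 1.0697, -0.0016, 1.7286, -1.7487] w 0.999 F [-0.3252, -1.5589, -1.4778]
```

View pics/w1.png

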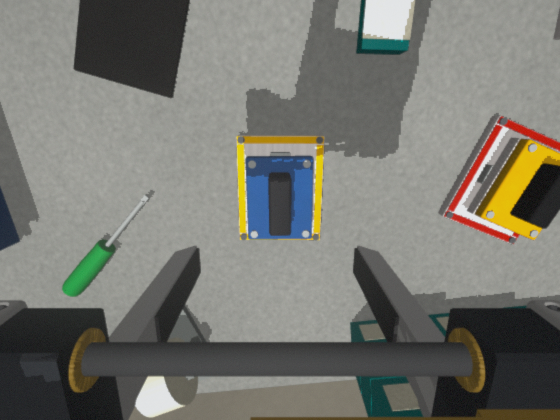

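Emit:
apply_moves(moves=[0,0,0,0.0,0.005,0.05,1,0,0,0,0.0,0.005,0.1,1,0,0,0,0,0.005,0.13,1,0,0,0,0,0.005,0.13,1,0,0,0,0,0.005,0.13,1])

```text
clock: 3.5
ee_pos: [0.6476, -0.1265, 0.1085]
orientation: [-0.0, 0.054, 0.999, 0.0]
wrist_force: [-0.4, -0.7, 0.2]
grip_width: 1.001
grasp_force: 0.0
```

```bash
python3 - <<'E'
from h import *
goto(.6485,-.132,.059,-5.9)
E
```

```text
turn [0.0002, -0.0, -0.0032] shift now [-0.0019, -0.0072, 0.066] shift after turn [-0.0019, -0.0072, 0.066] mm 49.785 | t 3.5 ee [0.6476, -0.1265, 0.1085] j [-0.2789, 0.365, 1.2303, 0.0003, 1.5464, -1.7417] w 1.001 F [-0.4166, -0.7323, 0.166]
```

Emit:
apply_moves(moves=[0,0,-0.003,-0.002,-0.007,0.03,1,0,0,-0.003,-0.002,-0.007,0.055,1,0,0,-0.003,-0.002,-0.007,0.066,1,0,0,-0.003,-0.002,-0.007,0.066,1,0,0,-0.003,-0.002,-0.007,0.066,0])

```text
clock: 4.0
ee_pos: [0.6497, -0.1326, 0.0605]
orientation: [0.002, 0.052, 0.999, -0.0]
wrist_force: [-0.7, 0.1, 0.0]
grip_width: 0.948
grasp_force: 0.0
```

Emit:
apply_moves(moves=[0,0,0,0,0,0,0,0,0,0,0,0,0,0,0,0,0,0,0,0,0,0,0,0,0,0,0,0,0,0,0,0,0,0,0])

```text
clock: 4.5
ee_pos: [0.6487, -0.1325, 0.0586]
orientation: [0.0, 0.052, 0.999, 0.0]
wrist_force: [0.0, 0.7, -1.0]
grip_width: 0.527
grasp_force: 0.0
```

Emit:
apply_moves(moves=[0,0,0,0,0,0,0,0,0,0,0,0,0,0,0,0,0,0,0,0,0,0,0,0,0,0,-0.01,0,0,0,0,0,0,-0.03,0])

```text
clock: 5.0
ee_pos: [0.6471, -0.132, 0.0791]
orientation: [-0.003, 0.052, 0.999, 0.001]
wrist_force: [0.1, -0.8, -4.2]
grip_width: 0.232
grasp_force: 30.0
```

```bash
python3 - <<'E'
from h import *
print(get_obs()["grasp_force"])
goto(.452,-.266,.17,-22.5)
E
```

```text
29.96814787387848
turn [0.0002, -0.0033, 0.1839] shift now [0.2408, -0.2045, -0.1201] shift after turn [0.1719, -0.2646, -0.1212] mm 253.4877 | t 5.0 ee [0.6471, -0.132, 0.0791] j [-0.2871, 0.3863, 1.2613, 0.0001, 1.4992, -1.7541] w 0.232 F [0.1142, -0.761, -4.1727]
```

Emit:
apply_moves(moves=[0,0,0,0,0,-0.03,0,0,0,0,0,0,-0.06,0,0,0,0,0,0,-0.09,0,0,0,0.01,0.015,-0.012,-0.115,0,0,0,0.03,0.04,-0.034,-0.12,0])

```text
clock: 5.5
ee_pos: [0.6173, -0.155, 0.1752]
orientation: [0.003, 0.075, 0.997, -0.001]
wrist_force: [-0.4, -0.2, -1.8]
grip_width: 0.235
grasp_force: 30.0
```

Emit:
apply_moves(moves=[0,0,0.02,0.032,-0.032,0,0,0,0,0.05,0.064,-0.064,0,0,0,0,0.08,0.095,-0.095,0,0,0,0,0.11,0.125,-0.125,0,0,0,0,0.14,0.15,-0.15,0,0])

```text
clock: 6.0
ee_pos: [0.4856, -0.2502, 0.1718]
orientation: [-0.0, 0.186, 0.983, -0.0]
wrist_force: [0.3, -0.2, -2.5]
grip_width: 0.234
grasp_force: 30.0
```

Emit:
apply_moves(moves=[0,0,0,0.012,-0.02,0,0,0,0,0,0.016,-0.035,0,0,0,0,0,0.02,-0.045,0,0,0,0,0,0.02,-0.045,0,0,0,0,0,0.02,-0.045,0,0])

```text
clock: 6.5
ee_pos: [0.4622, -0.2748, 0.171]
orientation: [0.0, 0.184, 0.983, 0.0]
wrist_force: [-0.3, -0.1, -2.7]
grip_width: 0.233
grasp_force: 30.0
```

```bash
python3 - <<'E'
from h import *
goto(.452,-.266,.035,-22.5)
E
```

```text
turn [0.0004, 0.0001, 0.014] shift now [0.0169, 0.0059, 0.1813] shift after turn [0.017, 0.0057, 0.1813] mm 136.6429 | t 6.5 ee [0.4622, -0.2748, 0.171] j [-0.6424, 0.0691, 1.4583, 0.0007, 1.6142, -1.8424] w 0.233 F [-0.3376, -0.1108, -2.6752]
```

Emit:
apply_moves(moves=[0,0,0.014,0.017,0.006,0.04,0,0,0,0.014,0.017,0.006,0.08,0,0,0,0.014,0.017,0.006,0.12,0,0,0,0.014,0.017,0.006,0.15,0,0,0,0.014,0.017,0.006,0.165,0])

```text
clock: 7.0
ee_pos: [0.4508, -0.2644, 0.0444]
orientation: [-0.002, 0.194, 0.981, 0.001]
wrist_force: [-0.8, -0.3, -2.1]
grip_width: 0.23
grasp_force: 30.0
```

Emit:
apply_moves(moves=[0,0,0,0,0,0.006,0,0,0,0,0,0,0.011,0,0,0,0,0,0,0.014,0,0,0,0,0,0,0.015,0,0,0,0,0,0,0.015,0])

```text
clock: 7.5
ee_pos: [0.4521, -0.2666, 0.0369]
orientation: [0.001, 0.195, 0.981, -0.0]
wrist_force: [-0.4, -0.2, -2.7]
grip_width: 0.233
grasp_force: 30.0
```

Emit:
apply_moves(moves=[0,0,0,0,0,0.002,0,0,0,0,0,0,0.002,0,0,0,0,0,0,0.002,1,0,0,0,0,0,0.002,1,0,0,0,0,0,0.002,1])

```text
clock: 8.0
ee_pos: [0.4517, -0.2664, 0.0346]
orientation: [0.0, 0.195, 0.981, -0.0]
wrist_force: [0.0, 0.4, 0.3]
grip_width: 0.452
grasp_force: 0.0
```

Emit:
apply_moves(moves=[0,0,0,0,0,0,1,0,0,0,0,0,0,1,0,0,0,0,0,0,1,0,0,0,0,0,-0.03,1,0,0,0,0,0,-0.08,1])

```text
clock: 8.5
ee_pos: [0.4495, -0.2647, 0.0918]
orientation: [-0.003, 0.195, 0.981, 0.002]
wrist_force: [0.6, -0.8, 0.9]
grip_width: 0.875
grasp_force: 0.0
```

Emit:
apply_moves(moves=[0,0,0,0,0,-0.06,1,0,0,0,0,0,-0.12,1,0,0,0,0,0,-0.13,1,0,0,0,0,0,-0.13,1,0,0,0,0,0,-0.13,1])

```text
clock: 9.0
ee_pos: [0.451, -0.2658, 0.1903]
orientation: [-0.001, 0.195, 0.981, 0.001]
wrist_force: [0.8, -0.3, -0.3]
grip_width: 1.003
grasp_force: 0.0
```

```bash
python3 - <<'E'
from h import *
im=get_image("wrist"); P=cloud(im).reshape(-1,3)
ok=np.hypot(P[:,0]-.452,P[:,1]+.266)<.1
for z0,w in ((.062,.004),(.032,.004),(.004,.003)):
    q=P[ok&(abs(P[:,2]-z0)<w)]
    if len(q)>20: print(z0,len(q),q.mean(0),*rect(q[:,:2]))
goto(.670,.1338,.19,-29)
E
```

```text
0.062 1231 [ 0.45164257 -0.26650643  0.06254354] [ 0.4528 -0.2667] [59.1 21.4] -23.0
0.032 3780 [ 0.44925206 -0.26566133  0.03284049] [ 0.453  -0.2673] [89.9 70.1] -22.7
0.004 9869 [ 0.44023772 -0.26376694  0.00315378] [ 0.4516 -0.2658] [199. 199.] -6.1
turn [0.0006, -0.0026, 0.0721] shift now [-0.0663, 0.6039, -0.0002] shift after turn [0.0024, 0.6075, -0.0006] mm 455.6385 | t 9.1 ee [0.4506, -0.2656, 0.1895] j [-0.641, 0.0342, 1.4581, 0.0001, 1.6536, -1.8189] w 1.002 F [-0.2204, -0.1847, 0.2261]
```

Emit:
apply_moves(moves=[0,0,0.07,-0.006,0.06,0,1,0,0,0.07,-0.013,0.12,0,1,0,0,0.07,-0.02,0.18,0,1,0,0,0.07,-0.026,0.24,0,1,0,0,0.07,-0.033,0.3,0,1])

```text
clock: 9.55
ee_pos: [0.56, -0.066, 0.1891]
orientation: [-0.002, 0.249, 0.969, -0.0]
wrist_force: [0.2, 0.3, -0.1]
grip_width: 0.998
grasp_force: 0.0
```

Emit:
apply_moves(moves=[0,0,0,0,0.06,0,1,0,0,0,0,0.12,0,1,0,0,0,0.001,0.18,0,1,0,0,0,0.001,0.24,0,1,0,0,0,0.001,0.285,0,1])

```text
clock: 10.05
ee_pos: [0.6625, 0.1224, 0.1883]
orientation: [-0.003, 0.248, 0.969, -0.001]
wrist_force: [0.1, -1.6, -0.4]
grip_width: 1.001
grasp_force: 0.0
```

Emit:
apply_moves(moves=[0,0,0,0,0.015,0,1,0,0,0,0,0.02,0,1,0,0,0,0,0.02,0,1,0,0,0,0,0.02,0,1,0,0,0,0,0.02,0,1])

```text
clock: 10.55
ee_pos: [0.6699, 0.1314, 0.1924]
orientation: [0.0, 0.25, 0.968, -0.0]
wrist_force: [0.3, -0.3, -0.4]
grip_width: 1.002
grasp_force: 0.0
```

```bash
cat >> h.py <<'E'
def look(x,y,zs,r=.1):
    P=cloud(get_image("wrist")).reshape(-1,3); ok=np.hypot(P[:,0]-x,P[:,1]-y)<r
    for z0 in zs:
        q=P[ok&(abs(P[:,2]-z0-.0007)<.0035)]
        if len(q)>20: print(z0,len(q),*rect(q[:,:2]))
E
python3 - <<'E'
from h import *
look(.67,.134,(.085,.055,.015))
goto(.670,.1338,.059,-29)
E
```

```text
0.085 1416 [0.6702 0.1328] [60.3 21.4] -29.4
0.055 4238 [0.6702 0.1326] [89.8 70. ] -29.0
0.015 3450 [0.6689 0.1337] [125.3 100. ] -28.0
turn [0.0002, 0.0003, 0.001] shift now [0.0015, 0.0026, 0.178] shift after turn [0.0014, 0.0027, 0.178] mm 133.5482 | t 10.6 ee [0.67, 0.1315, 0.1925] j [0.1109, 0.3906, 1.0296, -0.0001, 1.7208, -0.9553] w 1.001 F [-0.628, 0.2646, -0.0057]
```

Emit:
apply_moves(moves=[0,0,0,0,0.001,0.05,1,0,0,0,0,0.001,0.1,1,0,0,0,0,0.001,0.145,1,0,0,0,0,0.001,0.168,1,0,0,0,0,0.001,0.178,1])

```text
clock: 11.1
ee_pos: [0.6687, 0.1326, 0.0556]
orientation: [-0.002, 0.249, 0.968, -0.001]
wrist_force: [0.3, 0.0, 0.0]
grip_width: 1.002
grasp_force: 0.0
```

Emit:
apply_moves(moves=[0,0,0,0,0,0,0.6,0,0,0,0,0,0,0,0,0,0,0,0,0,0,0,0,0,0,0,0,0,0,0,0,0,0,0,0])

```text
clock: 11.6
ee_pos: [0.6711, 0.1337, 0.0597]
orientation: [0.001, 0.249, 0.969, 0.0]
wrist_force: [0.4, -0.5, -0.3]
grip_width: 0.612
grasp_force: 0.0
```

Emit:
apply_moves(moves=[0,0,0,0,0,0,0,0,0,0,0,0,0,0,0,0,0,0,0,0,0,0,0,0,0,0,0,0,0,0,0,0,0,0,0])

```text
clock: 12.1
ee_pos: [0.6704, 0.1335, 0.0584]
orientation: [-0.0, 0.249, 0.969, -0.0]
wrist_force: [-0.4, -0.3, 0.1]
grip_width: 0.233
grasp_force: 30.0
```

Emit:
apply_moves(moves=[0,0,0,0,0,-0.02,0,0,0,0,0,0,-0.05,0,0,0,0,0,0,-0.08,0,0,0,0,0,0,-0.11,0,0,0,0,0,0,-0.14,0])

```text
clock: 12.6
ee_pos: [0.67, 0.1336, 0.1642]
orientation: [-0.001, 0.249, 0.969, -0.0]
wrist_force: [-0.2, 0.5, -5.0]
grip_width: 0.23
grasp_force: 30.0
```

```bash
python3 - <<'E'
from h import *
goto(.647,-.131,.17,-6.5)
E
```

```text
turn [-0.0002, -0.0008, -0.2479] shift now [-0.1431, -0.3239, -0.0077] shift after turn [-0.0094, -0.354, -0.0078] mm 265.667 | t 12.6 ee [0.67, 0.1336, 0.1642] j [0.1138, 0.3982, 1.0752, 0.0002, 1.6695, -0.9542] w 0.23 F [-0.1757, 0.458, -4.9782]
```

Emit:
apply_moves(moves=[0,0,-0.03,-0.01,-0.02,0,0,0,0,-0.08,-0.025,-0.055,0,0,0,0,-0.14,-0.041,-0.09,0,0,0,0,-0.2,-0.057,-0.126,0,0,0,0,-0.248,-0.072,-0.162,0,0])

```text
clock: 13.1
ee_pos: [0.6587, 0.0001, 0.1633]
orientation: [-0.001, 0.055, 0.998, 0.0]
wrist_force: [-0.2, -0.5, -4.0]
grip_width: 0.233
grasp_force: 30.0
```

Emit:
apply_moves(moves=[0,0,0,-0.001,-0.04,0,0,0,0,0,-0.002,-0.08,0,0,0,0,0,-0.003,-0.12,0,0,0,0,0,-0.004,-0.15,0,0,0,0,0,-0.005,-0.17,0,0])

```text
clock: 13.6
ee_pos: [0.6479, -0.1278, 0.1632]
orientation: [-0.001, 0.057, 0.998, 0.0]
wrist_force: [0.1, 0.3, -3.1]
grip_width: 0.233
grasp_force: 30.0
```

Emit:
apply_moves(moves=[0,0,0,0,-0.005,0,0,0,0,0,0,-0.007,0,0,0,0,0,0,-0.007,0,0,0,0,0,0,-0.007,0,0,0,0,0,0,-0.007,0,0])

```text
clock: 14.1
ee_pos: [0.6481, -0.1301, 0.1635]
orientation: [0.0, 0.056, 0.998, 0.0]
wrist_force: [-0.2, -0.1, -3.0]
grip_width: 0.233
grasp_force: 30.0
```

```bash
python3 - <<'E'
from h import *
look(.647,-.131,(.015,.027))
goto(.647,-.131,.067,-6.5)
E
```

```text
0.015 3586 [ 0.6069 -0.1265] [100.2  44.7] 83.5
0.027 545 [ 0.6147 -0.1276] [24.2 21.1] -6.3
turn [0.0002, 0.0, 0.0009] shift now [0.0014, -0.0012, 0.1287] shift after turn [0.0014, -0.0011, 0.1287] mm 96.5387 | t 14.2 ee [0.6481, -0.1303, 0.1635] j [-0.2842, 0.3464, 1.145, 0.0003, 1.6502, -1.743] w 0.231 F [-0.4613, 0.3455, -3.9037]
```

Emit:
apply_moves(moves=[0,0,0.001,0.001,-0.001,0.03,0,0,0,0.001,0.001,-0.001,0.07,0,0,0,0.001,0.001,-0.001,0.1,0,0,0,0.001,0.001,-0.001,0.12,0,0,0,0.001,0.001,-0.001,0.125,0])

```text
clock: 14.65
ee_pos: [0.6458, -0.1311, 0.067]
orientation: [-0.002, 0.057, 0.998, 0.001]
wrist_force: [0.4, -0.4, -3.5]
grip_width: 0.23
grasp_force: 30.0
```

Emit:
apply_moves(moves=[0,0,0,0,0,0.007,0,0,0,0,0,0,0.014,0,0,0,0,0,0,0.021,0,0,0,0,0,0,0.028,0,0,0,0,0,0,0.03,0])

```text
clock: 15.15
ee_pos: [0.6469, -0.1318, 0.0466]
orientation: [-0.0, 0.057, 0.998, 0.0]
wrist_force: [-0.4, 0.2, -4.0]
grip_width: 0.23
grasp_force: 30.0
```

Emit:
apply_moves(moves=[0,0,0,0,0,0.001,0,0,0,0,0,0,0.001,0,0,0,0,0,0,0.001,0,0,0,0,0,0,0.001,0,0,0,0,0,0,0.001,0])

```text
clock: 15.65
ee_pos: [0.6473, -0.1319, 0.0466]
orientation: [0.0, 0.057, 0.998, 0.0]
wrist_force: [0.6, -0.2, -3.5]
grip_width: 0.232
grasp_force: 30.0
```

Fits over the rib; last millimetre, release, rise, check.

Emit:
apply_moves(moves=[0,0,0,0,0,0.001,0,0,0,0,0,0,0.001,0,0,0,0,0,0,0.001,1,0,0,0,0,0,0.001,1,0,0,0,0,0,0.001,1])

```text
clock: 16.15
ee_pos: [0.6477, -0.132, 0.0465]
orientation: [0.001, 0.057, 0.998, -0.0]
wrist_force: [0.0, -0.2, -0.1]
grip_width: 0.451
grasp_force: 0.0
```

Emit:
apply_moves(moves=[0,0,0,0,0,0,1,0,0,0,0,0,0,1,0,0,0,0,0,0,1,0,0,0,0,0,-0.03,1,0,0,0,0,0,-0.08,1])

```text
clock: 16.65
ee_pos: [0.6448, -0.1312, 0.1022]
orientation: [-0.004, 0.057, 0.998, 0.001]
wrist_force: [0.2, -0.3, 0.4]
grip_width: 0.879
grasp_force: 0.0
```

Emit:
apply_moves(moves=[0,0,0,0,0,-0.06,1,0,0,0,0,0,-0.11,1,0,0,0,0,0,-0.11,1,0,0,0,0,0,-0.11,1,0,0,0,0,0,-0.11,1])

```text
clock: 17.15
ee_pos: [0.6464, -0.1316, 0.1861]
orientation: [-0.002, 0.057, 0.998, 0.0]
wrist_force: [-0.6, -0.4, -0.4]
grip_width: 1.0
grasp_force: 0.0
```

```bash
python3 - <<'E'
from h import *
look(.647,-.131,(.073,.043,.015))
goto(.4645,.2336,.19,-7)
E
```

```text
0.073 1355 [ 0.6465 -0.1325] [58.8 21.5] -6.0
0.043 4147 [ 0.6471 -0.1321] [89.9 70.1] -6.7
0.015 3899 [ 0.647  -0.1312] [125.3 100.2] -6.6
turn [0.0005, -0.0028, 0.0046] shift now [0.2964, 0.456, -0.0043] shift after turn [0.2997, 0.4538, -0.0059] mm 407.9012 | t 17.2 ee [0.6462, -0.1316, 0.1855] j [-0.2869, 0.3411, 1.1085, 0.0001, 1.6964, -1.7428] w 0.999 F [-0.2166, 0.3582, -0.2281]
```

Yellow is home: its plate top is at 43 mm, 1 mm off centre. Next, red.

Emit:
apply_moves(moves=[0,0,0.004,0.03,0.045,0,1,0,0,0.004,0.06,0.091,0,1,0,0,0.004,0.09,0.137,0,1,0,0,0.004,0.119,0.182,0,1,0,0,0.004,0.148,0.228,0,1])

```text
clock: 17.7
ee_pos: [0.5546, 0.052, 0.1858]
orientation: [-0.002, 0.061, 0.998, 0.0]
wrist_force: [0.1, 0.7, -0.1]
grip_width: 0.998
grasp_force: 0.0
```

Emit:
apply_moves(moves=[0,0,0,0.03,0.045,0,1,0,0,0,0.06,0.091,0,1,0,0,0,0.09,0.137,0,1,0,0,0,0.119,0.182,0,1,0,0,0,0.142,0.215,0,1])

```text
clock: 18.2
ee_pos: [0.4681, 0.2253, 0.1861]
orientation: [-0.002, 0.06, 0.998, -0.0]
wrist_force: [1.4, 0.9, -0.1]
grip_width: 0.999
grasp_force: 0.0
```

Emit:
apply_moves(moves=[0,0,0,0.007,0.012,0,1,0,0,0,0.007,0.012,0,1,0,0,0,0.007,0.012,0,1,0,0,0,0.007,0.012,0,1,0,0,0,0.007,0.012,0,1])

```text
clock: 18.7
ee_pos: [0.4667, 0.2321, 0.188]
orientation: [-0.0, 0.062, 0.998, -0.0]
wrist_force: [0.1, 0.1, -0.5]
grip_width: 0.999
grasp_force: 0.0
```

```bash
python3 - <<'E'
from h import *
look(.464,.234,(.085,.055,.015))
goto(.4645,.2336,.059,-7)
E
```

```text
0.085 1460 [0.4633 0.2321] [59.7 21.5] -6.4
0.055 4357 [0.4633 0.2325] [89.  70.2] -6.9
0.015 3327 [0.4611 0.233 ] [126.3 100.2] -5.2
turn [-0.0001, -0.0001, -0.0005] shift now [0.0031, 0.0015, 0.1721] shift after turn [0.0031, 0.0015, 0.1721] mm 129.1038 | t 18.8 ee [0.4667, 0.2322, 0.1881] j [0.353, 0.0274, 1.4679, -0.0001, 1.6465, -1.0948] w 1.0 F [-0.2097, -0.6187, -0.3143]
```

Emit:
apply_moves(moves=[0,0,0,0.0045,0,0.05,1,0,0,0,0.0045,0,0.1,1,0,0,0,0.0045,0,0.14,1,0,0,0,0.0045,0,0.162,1,0,0,0,0.0045,0,0.172,1])

```text
clock: 19.25
ee_pos: [0.4617, 0.2325, 0.0569]
orientation: [-0.002, 0.061, 0.998, -0.001]
wrist_force: [-0.2, -0.3, 0.5]
grip_width: 0.997
grasp_force: 0.0
```

Emit:
apply_moves(moves=[0,0,0,0,0,0,0.6,0,0,0,0,0,0,0,0,0,0,0,0,0,0,0,0,0,0,0,0,0,0,0,0,0,0,0,0])

```text
clock: 19.75
ee_pos: [0.4633, 0.2339, 0.0601]
orientation: [0.001, 0.06, 0.998, 0.0]
wrist_force: [-0.7, -0.6, -0.6]
grip_width: 0.609
grasp_force: 0.0
```

Emit:
apply_moves(moves=[0,0,0,0,0,0,0,0,0,0,0,0,0,0,0,0,0,0,0,0,0,0,0,0,0,0,0,0,0,0,0,0,0,0,0])

```text
clock: 20.25
ee_pos: [0.4627, 0.2335, 0.0592]
orientation: [-0.0, 0.061, 0.998, -0.0]
wrist_force: [-0.7, -1.2, -0.7]
grip_width: 0.233
grasp_force: 30.0
```

Emit:
apply_moves(moves=[0,0,0,0,0,-0.02,0,0,0,0,0,0,-0.05,0,0,0,0,0,0,-0.08,0,0,0,0,0,0,-0.11,0,0,0,0,0,0,-0.14,0])

```text
clock: 20.75
ee_pos: [0.4621, 0.2334, 0.1639]
orientation: [-0.001, 0.061, 0.998, -0.0]
wrist_force: [0.6, -0.8, -2.2]
grip_width: 0.232
grasp_force: 30.0
```

```bash
python3 - <<'E'
from h import *
goto(.669,.1337,.165,-28.5)
E
```

```text
turn [-0.0008, -0.0012, 0.2396] shift now [-0.2899, -0.0987, -0.002] shift after turn [-0.3059, 0.0148, -0.0014] mm 229.6966 | t 20.8 ee [0.4621, 0.2334, 0.1639] j [0.3581, 0.0289, 1.5142, 0.0002, 1.6007, -1.0916] w 0.232 F [0.5725, -0.8138, -2.2338]
```

Emit:
apply_moves(moves=[0,0,0.03,-0.02,-0.007,0,0,0,0,0.08,-0.05,-0.017,0,0,0,0,0.14,-0.082,-0.028,0,0,0,0,0.2,-0.114,-0.039,0,0,0,0,0.24,-0.145,-0.049,0,0])

```text
clock: 21.25
ee_pos: [0.567, 0.1826, 0.1616]
orientation: [-0.001, 0.249, 0.969, -0.001]
wrist_force: [-0.6, 0.5, -2.3]
grip_width: 0.232
grasp_force: 30.0
```

Emit:
apply_moves(moves=[0,0,0,-0.035,0.002,0,0,0,0,0,-0.07,0.004,0,0,0,0,0,-0.1,0.005,0,0,0,0,0,-0.13,0.006,0,0,0,0,0,-0.147,0.007,0,0])

```text
clock: 21.75
ee_pos: [0.6668, 0.1338, 0.1606]
orientation: [-0.002, 0.248, 0.969, -0.001]
wrist_force: [-0.4, -0.0, -3.3]
grip_width: 0.231
grasp_force: 30.0
```

Emit:
apply_moves(moves=[0,0,0,-0.005,0,0,0,0,0,0,-0.006,0,0,0,0,0,0,-0.006,0,0,0,0,0,0,-0.006,0,0,0,0,0,0,-0.006,0,0,0])

```text
clock: 22.25
ee_pos: [0.6692, 0.1343, 0.1645]
orientation: [0.0, 0.246, 0.969, 0.0]
wrist_force: [-0.2, -1.0, -2.8]
grip_width: 0.233
grasp_force: 30.0
```

```bash
python3 - <<'E'
from h import *
goto(.669,.1337,.0478,-28.5)
im=get_image("top"); P=cloud(im).reshape(-1,3); P=P[np.hypot(P[:,0]-.67,P[:,1]-.134)<.09]
q=P[P[:,2]>.115]; print(len(q),q[:,2].min(),q[:,2].max())
E
```

```text
turn [0.0002, 0.0001, -0.0001] shift now [-0.0001, -0.0008, 0.1557] shift after turn [-0.0002, -0.0008, 0.1557] mm 116.7488 | t 22.2 ee [0.6692, 0.1343, 0.1645] j [0.1149, 0.3952, 1.0786, 0.0002, 1.6675, -0.9584] w 0.233 F [-0.1664, -0.9931, -2.7868]
4110 0.12959101644649154 0.5631799922979108
```

Emit:
apply_moves(moves=[0,0,0,0,-0.001,0.03,0,0,0,0,0,-0.001,0.07,0,0,0,0,0,-0.001,0.1,0,0,0,0,0,-0.001,0.12,0,0,0,0,0,-0.001,0.125,0])

```text
clock: 22.8
ee_pos: [0.6677, 0.1332, 0.068]
orientation: [-0.002, 0.246, 0.969, -0.001]
wrist_force: [-0.8, -0.1, -3.1]
grip_width: 0.233
grasp_force: 30.0
```

Emit:
apply_moves(moves=[0,0,0,0,0,0.007,0,0,0,0,0,0,0.014,0,0,0,0,0,0,0.021,0,0,0,0,0,0,0.028,0,0,0,0,0,0,0.03,0])

```text
clock: 23.3
ee_pos: [0.669, 0.1331, 0.0474]
orientation: [-0.0, 0.246, 0.969, -0.0]
wrist_force: [-0.1, -0.3, -3.7]
grip_width: 0.232
grasp_force: 30.0
```

Emit:
apply_moves(moves=[0,0,0,0,0,0.001,0,0,0,0,0,0,0.001,0,0,0,0,0,0,0.001,0,0,0,0,0,0,0.001,0,0,0,0,0,0,0.001,0])

```text
clock: 23.8
ee_pos: [0.6694, 0.1331, 0.0474]
orientation: [0.0, 0.247, 0.969, 0.0]
wrist_force: [0.0, 0.9, -3.4]
grip_width: 0.23
grasp_force: 30.0
```

Emit:
apply_moves(moves=[0,0,0,0,0,0.001,0,0,0,0,0,0,0.001,0,0,0,0,0,0,0.001,1,0,0,0,0,0,0.001,1,0,0,0,0,0,0.001,1])

```text
clock: 24.3
ee_pos: [0.6697, 0.1332, 0.0469]
orientation: [0.001, 0.246, 0.969, 0.0]
wrist_force: [-0.6, 0.6, -0.4]
grip_width: 0.446
grasp_force: 0.0
```

Emit:
apply_moves(moves=[0,0,0,0,0,0,1,0,0,0,0,0,0,1,0,0,0,0,0,0,1,0,0,0,0,0,-0.03,1,0,0,0,0,0,-0.08,1])

```text
clock: 24.8
ee_pos: [0.6668, 0.1328, 0.1028]
orientation: [-0.004, 0.246, 0.969, -0.001]
wrist_force: [0.8, 0.1, 0.8]
grip_width: 0.878
grasp_force: 0.0
```

Emit:
apply_moves(moves=[0,0,0,0,0,-0.06,1,0,0,0,0,0,-0.11,1,0,0,0,0,0,-0.11,1,0,0,0,0,0,-0.11,1,0,0,0,0,0,-0.11,1])

```text
clock: 25.3
ee_pos: [0.6684, 0.1331, 0.1868]
orientation: [-0.002, 0.247, 0.969, -0.001]
wrist_force: [-0.5, -0.1, -0.2]
grip_width: 1.001
grasp_force: 0.0
```

```bash
python3 - <<'E'
from h import *
look(.669,.134,(.073,.043,.015))
goto(.4529,-.267,.19,-22.9)
E
```

```text
0.073 1342 [0.6699 0.1324] [59.1 21.7] -29.0
0.043 4069 [0.67   0.1324] [89.1 70.1] -28.5
0.015 3894 [0.6688 0.1338] [125.1 100.2] -28.1
turn [-0.0015, -0.0025, -0.0627] shift now [-0.0027, -0.6057, -0.0036] shift after turn [0.0569, -0.603, -0.0051] mm 454.2927 | t 25.4 ee [0.6682, 0.133, 0.1862] j [0.1133, 0.3922, 1.04, 0.0001, 1.7139, -0.9593] w 0.996 F [-0.2966, 0.2471, -0.5615]
```

Red is home. Back to the mat for blue.

Emit:
apply_moves(moves=[0,0,-0.063,0,-0.06,0,1,0,0,-0.063,0,-0.12,0,1,0,0,-0.063,-0.001,-0.18,0,1,0,0,-0.063,-0.001,-0.24,0,1,0,0,-0.063,-0.001,-0.3,0,1])

```text
clock: 25.85
ee_pos: [0.5603, -0.066, 0.1865]
orientation: [-0.002, 0.198, 0.98, 0.0]
wrist_force: [0.1, -0.7, 0.8]
grip_width: 0.997
grasp_force: 0.0
```

Emit:
apply_moves(moves=[0,0,0,0.006,-0.06,0,1,0,0,0,0.012,-0.12,0,1,0,0,0,0.018,-0.18,0,1,0,0,0,0.024,-0.24,0,1,0,0,0,0.029,-0.29,0,1])

```text
clock: 26.35
ee_pos: [0.4556, -0.2581, 0.1868]
orientation: [-0.002, 0.199, 0.98, 0.001]
wrist_force: [0.9, 0.2, 0.3]
grip_width: 1.001
grasp_force: 0.0
```

Emit:
apply_moves(moves=[0,0,0,0.001,-0.014,0,1,0,0,0,0.001,-0.014,0,1,0,0,0,0.001,-0.014,0,1,0,0,0,0.001,-0.014,0,1,0,0,0,0.001,-0.014,0,1])

```text
clock: 26.85
ee_pos: [0.4538, -0.2649, 0.1888]
orientation: [-0.0, 0.197, 0.98, 0.0]
wrist_force: [0.8, -0.5, 0.0]
grip_width: 1.003
grasp_force: 0.0
```

```bash
python3 - <<'E'
from h import *
look(.453,-.267,(.062,.032))
goto(.4529,-.267,.036,-22.9)
E
```

```text
0.062 1255 [ 0.4532 -0.2674] [60.2 21.6] -22.3
0.032 3816 [ 0.4528 -0.2672] [89.6 70. ] -22.5
turn [0.0002, -0.0001, 0.0017] shift now [0.0, -0.0029, 0.2039] shift after turn [0.0, -0.0028, 0.2039] mm 152.905 | t 26.9 ee [0.4537, -0.2651, 0.1889] j [-0.6368, 0.0365, 1.457, 0.0003, 1.6483, -1.8106] w 1.001 F [0.2779, -0.4463, -0.2258]
```

Emit:
apply_moves(moves=[0,0,0,0,-0.003,0.05,1,0,0,0,0,-0.003,0.1,1,0,0,0,0,-0.003,0.15,1,0,0,0,0,-0.003,0.19,1,0,0,0,0,-0.003,0.203,1])

```text
clock: 27.4
ee_pos: [0.4503, -0.2659, 0.0329]
orientation: [-0.003, 0.198, 0.98, 0.002]
wrist_force: [-0.7, 0.2, 0.2]
grip_width: 0.998
grasp_force: 0.0
```

Emit:
apply_moves(moves=[0,0,0,0,0,0,0.6,0,0,0,0,0,0,0,0,0,0,0,0,0,0,0,0,0,0,0,0,0,0,0,0,0,0,0,0])

```text
clock: 27.9
ee_pos: [0.4529, -0.2688, 0.038]
orientation: [0.001, 0.198, 0.98, -0.0]
wrist_force: [-0.8, -0.4, 0.3]
grip_width: 0.609
grasp_force: 0.0
```

Emit:
apply_moves(moves=[0,0,0,0,0,0,0,0,0,0,0,0,0,0,0,0,0,0,0,0,0,0,0,0,0,0,0,0,0,0,0,0,0,0,0])

```text
clock: 28.4
ee_pos: [0.4523, -0.268, 0.0366]
orientation: [0.0, 0.198, 0.98, 0.0]
wrist_force: [0.9, 0.6, 0.9]
grip_width: 0.235
grasp_force: 30.0
```

Emit:
apply_moves(moves=[0,0,0,0,0,-0.02,0,0,0,0,0,0,-0.055,0,0,0,0,0,0,-0.09,0,0,0,0,0,0,-0.13,0,0,0,0,0,0,-0.17,0])

```text
clock: 28.9
ee_pos: [0.4515, -0.2678, 0.164]
orientation: [-0.001, 0.198, 0.98, 0.0]
wrist_force: [0.2, 0.2, -2.5]
grip_width: 0.23
grasp_force: 30.0
```

```bash
python3 - <<'E'
from h import *
goto(.4611,.233,.165,-5.2)
E
```

```text
turn [0.0006, -0.0016, -0.1963] shift now [0.2477, 0.6203, -0.0004] shift after turn [0.0477, 0.6662, -0.0013] mm 500.9405 | t 28.9 ee [0.4515, -0.2678, 0.164] j [-0.6434, 0.0453, 1.4971, -0.0001, 1.6018, -1.815] w 0.23 F [0.2007, 0.1502, -2.5331]
```

Emit:
apply_moves(moves=[0,0,-0.03,0.01,0.025,0,0,0,0,-0.07,0.024,0.06,0,0,0,0,-0.11,0.04,0.1,0,0,0,0,-0.16,0.057,0.143,0,0,0,0,-0.196,0.074,0.186,0,0])

```text
clock: 29.4
ee_pos: [0.4546, -0.1169, 0.1632]
orientation: [-0.001, 0.045, 0.999, 0.0]
wrist_force: [0.3, -0.5, -2.6]
grip_width: 0.233
grasp_force: 30.0
```

Emit:
apply_moves(moves=[0,0,0,0.003,0.047,0,0,0,0,0,0.006,0.094,0,0,0,0,0,0.01,0.141,0,0,0,0,0,0.013,0.188,0,0,0,0,0,0.0165,0.235,0,0])

```text
clock: 29.9
ee_pos: [0.4583, 0.0598, 0.1633]
orientation: [-0.001, 0.046, 0.999, -0.0]
wrist_force: [0.2, -0.4, -1.9]
grip_width: 0.231
grasp_force: 30.0
```

Emit:
apply_moves(moves=[0,0,0,0.004,0.047,0,0,0,0,0,0.007,0.094,0,0,0,0,0,0.011,0.141,0,0,0,0,0,0.014,0.185,0,0,0,0,0,0.0165,0.215,0,0])

```text
clock: 30.4
ee_pos: [0.4605, 0.2221, 0.1631]
orientation: [-0.001, 0.045, 0.999, -0.0]
wrist_force: [-0.1, 0.1, -3.3]
grip_width: 0.235
grasp_force: 30.0
```

Emit:
apply_moves(moves=[0,0,0,0,0.012,0,0,0,0,0,0,0.016,0,0,0,0,0,0,0.016,0,0,0,0,0,0,0.016,0,0,0,0,0,0,0.016,0,0])

```text
clock: 30.9
ee_pos: [0.4627, 0.2311, 0.1643]
orientation: [0.0, 0.046, 0.999, -0.0]
wrist_force: [0.5, 0.0, -3.3]
grip_width: 0.233
grasp_force: 30.0
```

```bash
python3 - <<'E'
from h import *
look(.461,.233,(.015,.027))
goto(.4611,.233,.048,-5.2)
E
```

```text
0.015 3176 [0.4218 0.2367] [100.1  47.3] 84.7
0.027 1296 [0.4249 0.2367] [71.5 17.7] 84.5
turn [-0.0, 0.0001, -0.0013] shift now [0.0023, 0.0022, 0.1551] shift after turn [0.0023, 0.0022, 0.1551] mm 116.3799 | t 30.9 ee [0.4627, 0.2312, 0.1644] j [0.3539, 0.0259, 1.5165, -0.0002, 1.5991, -1.1242] w 0.232 F [0.6502, -0.5296, -2.4225]
```

Emit:
apply_moves(moves=[0,0,-0.001,0.003,0.002,0.03,0,0,0,-0.001,0.003,0.002,0.07,0,0,0,-0.001,0.003,0.002,0.1,0,0,0,-0.001,0.003,0.002,0.12,0,0,0,-0.001,0.003,0.002,0.125,0])

```text
clock: 31.45
ee_pos: [0.4589, 0.2327, 0.0682]
orientation: [-0.002, 0.045, 0.999, -0.001]
wrist_force: [-0.1, -0.5, -2.5]
grip_width: 0.233
grasp_force: 30.0
```

Emit:
apply_moves(moves=[0,0,0,0,0,0.007,0,0,0,0,0,0,0.014,0,0,0,0,0,0,0.021,0,0,0,0,0,0,0.028,0,0,0,0,0,0,0.03,0])

```text
clock: 31.95
ee_pos: [0.4601, 0.2337, 0.0476]
orientation: [-0.0, 0.045, 0.999, -0.0]
wrist_force: [-2.4, -1.3, 2.1]
grip_width: 0.227
grasp_force: 30.0
```

Emit:
apply_moves(moves=[0,0,0,0,0,0.001,0,0,0,0,0,0,0.001,0,0,0,0,0,0,0.001,0,0,0,0,0,0,0.001,0,0,0,0,0,0,0.001,0])

```text
clock: 32.45
ee_pos: [0.4605, 0.2339, 0.0476]
orientation: [0.0, 0.045, 0.999, 0.0]
wrist_force: [-0.5, -0.2, 0.9]
grip_width: 0.234
grasp_force: 30.0
```

Emit:
apply_moves(moves=[0,0,0,0,0,0,1,0,0,0,0,0,0,1,0,0,0,0,0,0,1,0,0,0,0,0,0,1,0,0,0,0,0,0,1])

```text
clock: 32.95
ee_pos: [0.4605, 0.2339, 0.0473]
orientation: [0.0, 0.045, 0.999, 0.0]
wrist_force: [-1.1, 1.0, 0.1]
grip_width: 0.618
grasp_force: 0.0
```

Emit:
apply_moves(moves=[0,0,0,0,0,0,1,0,0,0,0,0,0,1,0,0,0,0,0,0,1,0,0,0,0,0,-0.03,1,0,0,0,0,0,-0.08,1])

```text
clock: 33.45
ee_pos: [0.4581, 0.2329, 0.1047]
orientation: [-0.003, 0.045, 0.999, -0.001]
wrist_force: [0.7, 0.7, 0.9]
grip_width: 1.0
grasp_force: 0.0
```

Emit:
apply_moves(moves=[0,0,0,0,0,-0.06,1,0,0,0,0,0,-0.11,1,0,0,0,0,0,-0.11,1,0,0,0,0,0,-0.11,1,0,0,0,0,0,-0.11,1])

```text
clock: 33.95
ee_pos: [0.4595, 0.2335, 0.1878]
orientation: [-0.002, 0.045, 0.999, -0.001]
wrist_force: [0.3, -0.9, -0.1]
grip_width: 1.0
grasp_force: 0.0
```

```bash
python3 - <<'E'
from h import *
look(.461,.233,(.073,.043,.015))
im=get_image("top"); cv2.imwrite("pics/top9.png",im["image"]); P=cloud(im).reshape(-1,3)
for n,x,y in (("yel",.647,-.131),("red",.669,.134)):
    q=P[(np.hypot(P[:,0]-x,P[:,1]-y)<.06)&(abs(P[:,2]-.044)<.005)]; print(n,len(q),np.median(q[:,2]),*rect(q[:,:2]))
E
```

```text
0.073 1346 [0.4603 0.2333] [59.4 21.6] -4.6
0.043 4045 [0.4603 0.2336] [89. 70.] -5.2
0.015 3823 [0.4609 0.2331] [124.8 100.2] -5.3
yel 435 0.04411397616958552 [ 0.6478 -0.1306] [92.5 69.9] -6.4
red 447 0.044038691285629046 [0.671  0.1335] [91.2 71.8] -28.4
```

View pics/top9.png

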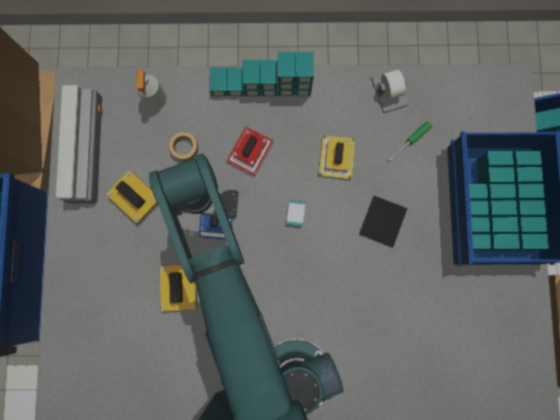

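The picture shows red on red (250,150), yellow on yellow (338,157) and blue on blue (215,222, partly under the arm). The mat at (383,221) is empty, and the carton (296,213), tape (183,147) and driver (410,142) haven't moved.

```bash
python3 -c "
from rig import *
print(close_job())"
```

```text
the job is handed in; nothing more can be done
None
```

I moved all three upper halves onto the lower halves of their own colour, square and fully home, and handed the job in at about 34 s; the carton, tape roll and screwdriver look unmoved, but the hand-in call returned no verdict.

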